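Clear the card-index box and hold its lid half open

TASK

Take the hand stamp off the lid of the grey card-index box and stand it upright in the shallow black stationery tray while the lid is still shut. Then raise the lid to 45 degrees from shut and finish while still holding it there, steady, so that a colleague across the desk can look through the cards; it falls shut if let go. Leave the pen cup, the stapler and the hole punch where they are.

Things in the scene. Friction and masses are not known exactly. Their poses are not given: they have to be found in the camera images.
- index_box: Grey steel card-index box fixed to the desk, 170 (x) by 180 (y) by 115 mm high without its lid, full of cards. Origin: centre of its underside; z up. The lid's hinge runs along y on its -x side (the side nearer the robot); the lid opens from its +x side.
- lid (a joint): Angle of the box's flat steel lid (170 by 180 by 5 mm, about 0.35 kg): 0 shut, growing to 1.85 rad as its +x edge rises and swings back towards the hinge; 45 degrees is 0.785 rad. The hinge is nearly frictionless and has no stop below 1.85 rad: the lid falls shut by its own weight from anywhere short of upright. It weighs 1.4 to 2.7 N at the handle.
- lid_hinge (a point): Middle of the lid's hinge line, 85 mm to the -x side of the box's centre, 115 mm above the desk; turns with the lid: x along the lid from hinge to free edge, y along the hinge, z out of the lid's outer face.
- lid_handle (a point): Middle of the round steel bar of the lid's handle: bar 10 mm thick, parallel to the hinge (y), 90 mm long between two 10 mm thick end posts (80 mm clear between them), 145 mm from the hinge along the lid, its centre 40 mm above the hinge line and 35 mm above the lid's outer face; turns with the lid (same axes as lid_hinge). Round, so it can turn between fingers.
- stamp_mid (a point): Centre of the hand stamp, half-way up (42 mm above its foot; 84 mm tall in all); z points up out of the handle. Light wooden base 50 (x) by 30 (y) by 14 mm, above it a round dark wooden handle whose grip is 28 mm across from 16 to 34 mm above this point (about 17 mm across lower down). 0.09 kg. It starts standing on the shut lid.
- tray: Shallow black open stationery tray fixed to the desk, 130 (x) by 110 (y) by 25 mm high, walls and floor 4 mm thick. Origin: centre of its underside; z up. It stands to one side of the box and the pen cup to the other; which side varies.
- pen_cup: Dark steel pen cup with pens, 76 mm across, cup 100 mm and pens 150 mm high. Origin: centre of its underside. Bystander.
- stapler: Black desk stapler, 130 (x) by 36 by 48 mm. Origin: centre of its underside. Bystander.
- punch: Grey two-hole punch, 100 (x) by 120 (y) by 58 mm. Origin: centre of its underside. Bystander.
Mind the look-alikes: they are no part of the job. There is more than one size of the tray; the one meant has the size given above. Of the things shaped like the part that bears stamp_mid, the dark wooden one is meant.

How it is judged:
By the outcome, as a careful person would: the job done as asked, in the order asked, and still so for the second after the job is handed in, while the arm keeps its last pose, push and grip.
It also fails if it takes over 51 s, if anything falls off the work surface, if the arm or the gripper's body presses on something with over 40 N, if the wrist force passes 120 N, or if a joint passes its speed limit or range.

ROBOT

A 6-joint arm with a two-finger parallel gripper is mounted at the origin on the work surface. World frame = base frame: x ahead of the robot, y to its left, z up, the work surface at z = 0. Lengths are in m, angles in rad, forces in N, time in s.
With the tool pointing down it reaches from about 0.325 to 0.775 m from the base axis. Payload 5.5 kg.
Tool frame: the origin (TCP) lies on the centre line of the jaws, within the pads' length; the fingertips stand 19 mm ahead of it and the grasp point (between the pads) is the TCP; z points along the fingers, x is the direction in which the jaws open and shut, and the axes are right-handed (so a half turn about z gives the same grasp; the last joint's range is limited). The gripper opens to 88 mm and grips with 3 to 60 N. Pads are 20 mm wide; open, the fingers measure 115 mm over their backs; the gripper's body (75 mm by 178 mm) begins 61 mm behind the grasp point.
Start: joints at [-1.196, 0.091, 1.231, -0, 1.82, -0.057], TCP at [0.251, -0.545, 0.242] pointing down, gripper open.
Joint ranges: [-2.87, 2.87], [-0.86, 2.18], [0.17, 2.46], [-1.51, 4.65], [0.06, 2.69], [-2.65, 2.65]. Speed limits (rad/s): [2.57, 2.57, 3.01, 3.14, 3.14, 3.14].

INTERFACE

Orientations are given as a unit quaternion [x, y, z, w].
In Python, from workcell import manip gives the robot as it stands. Calls block until the motion is done:
- manip.move_pose(position, orientation): joint-space move of the TCP to a pose.
- manip.move_linear(position, rate=0.15, rotation=None, max_force=None): straight line of the TCP; rotation=None keeps the orientation; rate is the mean speed in m/s. With max_force (N) it stops when the force on the tool has changed by that much, and returns True; else False.
- manip.move_j(angles): joint-space move.
- manip.open_gripper() and manip.grab(squeeze=None): open the fingers fully, or close them until they stop; squeeze is the grip in N (None keeps the last).
- manip.dwell(seconds).
- manip.ik(position, orientation): joint angles nearest the present ones, or None.
- manip.sense(): the state.
- manip.camera(name): name is "side" or "top"; returns (picture, depth): 384x512x3 uint8, red, green, blue; 384x512 float32, m along the optical axis (not along the pixel's ray), 0 where there is no reading.
- manip.camera_model(name): a dict with "camera_matrix" (3x3 intrinsics, pixels), "origin" and "attitude" of the camera in the world. Camera axes: x right, y up, looking along -z (the intrinsics and any distortion apply to the point x, -y, -z); pixel columns grow to the right and rows downward; lengths in m; the calibration is good to about 2 mm. A picture is of the moment at which its call begins. camera_model takes no time and is no camera call.
A pose or a line that the arm cannot do raises manip.MotionError and nothing moves.
- manip.job_done(): hands the job in, once; it reports no verdict.
The state is a dict: "time_s": time; "qpos": joint angles; "dq": joint speeds; "joint_torque": joint torques, N m; "eef_pos": TCP position; "ee_rot": TCP orientation; "contact_force": force on the tool from outside, world axes, zero at the start; "torque": the same for the moment, N m; "width": finger opening in m.
Only numpy, scipy, OpenCV 4.12 (cv2) and the standard library are available. Lean on these libraries where they do the work, as an engineer would, in place of code of your own. Each camera call takes 0.05 s, during which the arm holds its last target.

## Working session

There is one attempt and no reset: what is moved stays moved. The work goes in short steps, each a Python script; the robot and the scene stay as the last script left them, time stands still between calls to the robot, and variables do not carry over. Pictures are saved under pics/ and viewed, and the job is handed in when it is done.

```bash
ls; mkdir -p pics
python3 - <<'E'
from workcell import manip
import cv2,numpy as np
for n in("top","side"):
    p,d=manip.camera(n); cv2.imwrite(f"pics/{n}0.png",p[...,::-1]); np.save(f"{n}0.npy",d)
    m=manip.camera_model(n); print(n,m)
print(manip.sense())
E
```

```text
pics
top {'camera_matrix': array([[374.52793145,   0.        , 255.24890911],
       [  0.        , 374.52793145, 189.16069541],
       [  0.        ,   0.        ,   1.        ]]), 'origin': array([0.4734816 , 0.1000633 , 1.14923049]), 'attitude': array([ 0.01450865, -0.01386273, -0.70340897,  0.71050203])}
side {'camera_matrix': array([[462.6813423 ,   0.        , 252.44720433],
       [  0.        , 462.6813423 , 190.25035616],
       [  0.        ,   0.        ,   1.        ]]), 'origin': array([ 0.27846042, -1.02736764,  1.21454859]), 'attitude': array([ 0.39651538, -0.0427078 , -0.11033168,  0.91037274])}
{'time_s': 0.1, 'qpos': array([-1.19567745e+00,  9.18000812e-02,  1.23176228e+00, -1.77956220e-05,
        1.81980725e+00, -5.67207745e-02]), 'dq': array([-0.00036292, -0.00305268, -0.00103853, -0.00237573, -0.00014178,
        0.00033038]), 'joint_torque': array([ 1.90390740e-03, -4.47856987e+01, -4.07569957e+01,  6.99579972e-02,
        2.84191919e-02, -1.06215364e-04]), 'eef_pos': array([ 0.25102109, -0.54470793,  0.24061184]), 'ee_rot': array([ 8.42180857e-01, -5.39194413e-01, -7.24953483e-04, -5.13720496e-04]), 'contact_force': array([-1.32955941,  0.10149521, -0.74175462]), 'torque': array([-0.06813799, -0.02821659, -0.00037265]), 'width': 0.08797874388859779}
```

View pics/top0.png

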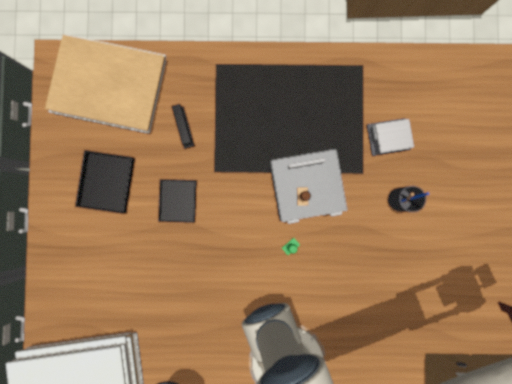

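View pics/side0.png

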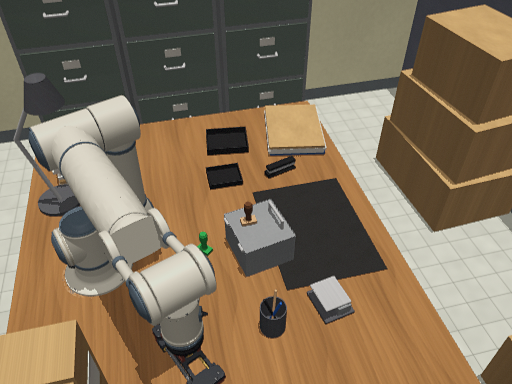

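The top view has the box at (308,185) and the dark-brown stamp on its lid at (304,196). The green look-alike is at (291,246). There are two candidate trays, at (105,182) and (178,200), which I'll tell apart by measured size. The pen cup is at (408,198), the punch at (390,136) and the stapler at (182,126).

```bash
cat > h.py <<'E'
import numpy as np,cv2
from scipy.spatial.transform import Rotation as R
from workcell import manip
class Cam:
    def __init__(s,n):
        m=manip.camera_model(n); s.K=m["camera_matrix"]; s.o=m["origin"]; s.R=R.from_quat(m["attitude"]).as_matrix(); 
    def ray(s,uv):
        uv=np.atleast_2d(uv).astype(float)
        d=np.c_[(uv[:,0]-s.K[0,2])/s.K[0,0],-(uv[:,1]-s.K[1,2])/s.K[1,1],-np.ones(len(uv))]
        return d@s.R.T
    def plane(s,uv,z):
        r=s.ray(uv); return s.o+r*((z-s.o[2])/r[:,2])[:,None]
    def depth(s,uv,d):
        return s.o+s.ray(uv)*np.atleast_1d(d)[:,None]
    def cloud(s,D):
        v,u=np.mgrid[:D.shape[0],:D.shape[1]]
        return s.depth(np.c_[u.ravel(),v.ravel()],D.ravel()).reshape(D.shape+(3,))
    def proj(s,P):
        c=(np.atleast_2d(P)-s.o)@s.R; 
        return np.c_[s.K[0,0]*c[:,0]/-c[:,2]+s.K[0,2],s.K[1,1]*-c[:,1]/-c[:,2]+s.K[1,2]]
E
cat > a.py <<'E'
from h import *
t=Cam("top"); D=np.load("top0.npy"); P=t.cloud(D); img=cv2.imread("pics/top0.png")
print("desk z",np.median(P[280:300,100:200,2]))
# lid by height
m=((P[...,2]>.105)&(P[...,2]<.130)&(D>0)); m[:, :255]=0;m[:,355:]=0;m[:140]=0;m[230:]=0
m=m.astype(np.uint8); n,l,st,c=cv2.connectedComponentsWithStats(m); k=1+st[1:,4].argmax(); 
cs,_=cv2.findContours((l==k).astype(np.uint8),0,2); q=t.plane(max(cs,key=cv2.contourArea)[:,0],.12)[:,:2]
print("lid z",np.median(P[l==k][:,2]),cv2.minAreaRect((q*1000).astype(np.float32)))
for nm,(u0,u1,v0,v1),z in(("trayA",(65,148,140,222),.025),("trayB",(150,205,170,230),.025)):
    h=np.zeros(D.shape,np.uint8); g=img.max(2); h[v0:v1,u0:u1]=(g[v0:v1,u0:u1]<75)
    n,l,st,c=cv2.connectedComponentsWithStats(h);k=1+st[1:,4].argmax()
    cs,_=cv2.findContours((l==k).astype(np.uint8),0,2)
    q=t.plane(max(cs,key=cv2.contourArea)[:,0],z)[:,:2]
    print(nm,cv2.minAreaRect((q*1000).astype(np.float32)),"z:",np.percentile(P[l==k][:,2],[5,50,95,99]))
# handle bar & stamp tops
sub=P[140:225,262:350].reshape(-1,3); 
for lo,hi in((.14,.17),(.175,.23)):
    k=(sub[:,2]>lo)&(sub[:,2]<hi); print(lo,k.sum()); print(np.round(sub[k],3)[:60].tolist())
E
python3 a.py
python3 - <<'E'
import cv2
a=cv2.imread("pics/top0.png")[140:260,60:360];cv2.imwrite("pics/crop0.png",cv2.resize(a,None,fx=2.6,fy=2.6,interpolation=cv2.INTER_CUBIC))
b=cv2.imread("pics/side0.png")[120:280,190:310];cv2.imwrite("pics/crop1.png",cv2.resize(b,None,fx=3.7,fy=3.7,interpolation=cv2.INTER_CUBIC))
E
```

```text
desk z -0.0006033906880126283
lid z 0.11982662983748338 ((522.9963989257812, -46.647682189941406), (179.03585815429688, 183.8355712890625), 10.410520553588867)
trayA ((537.1737060546875, 553.5227661132812), (151.9437255859375, 167.96426391601562), 82.24376678466797) z: [0.00139298 0.00526053 0.03188397 0.03518232]
trayB ((483.49786376953125, 380.51861572265625), (23.317766189575195, 120.7757797241211), 85.10590362548828) z: [0.00068669 0.00848808 0.02366167 0.025016  ]
0.14 140
[[0.596, -0.065, 0.154], [0.595, -0.068, 0.156], [0.595, -0.07, 0.157], [0.595, -0.073, 0.157], [0.595, -0.074, 0.164], [0.595, -0.078, 0.157], [0.595, -0.08, 0.16], [0.596, -0.084, 0.155], [0.592, -0.051, 0.158], [0.592, -0.054, 0.161], [0.592, -0.056, 0.161], [0.592, -0.059, 0.162], [0.592, -0.062, 0.159], [0.592, -0.065, 0.159], [0.593, -0.067, 0.158], [0.592, -0.07, 0.159], [0.592, -0.073, 0.159], [0.592, -0.075, 0.161], [0.592, -0.078, 0.16], [0.592, -0.08, 0.162], [0.593, -0.083, 0.159], [0.59, -0.036, 0.157], [0.589, -0.038, 0.16], [0.59, -0.041, 0.157], [0.589, -0.043, 0.16], [0.59, -0.046, 0.159], [0.
[... 1517 characters left out ...]
, 0.206], [0.501, -0.032, 0.202], [0.501, -0.035, 0.202], [0.501, -0.038, 0.201], [0.498, -0.014, 0.187], [0.498, -0.015, 0.2], [0.498, -0.017, 0.202], [0.498, -0.019, 0.208], [0.498, -0.022, 0.202], [0.498, -0.024, 0.206], [0.498, -0.027, 0.203], [0.498, -0.03, 0.203], [0.498, -0.032, 0.207], [0.498, -0.035, 0.201], [0.498, -0.038, 0.202], [0.496, -0.014, 0.188], [0.495, -0.015, 0.199], [0.495, -0.017, 0.205], [0.495, -0.019, 0.206], [0.495, -0.022, 0.205], [0.495, -0.024, 0.205], [0.495, -0.027, 0.202], [0.495, -0.029, 0.206], [0.496, -0.032, 0.203], [0.495, -0.034, 0.206], [0.496, -0.037, 0.205], [0.496, -0.041, 0.196], [0.493, -0.014, 0.185], [0.493, -0.015, 0.197], [0.493, -0.018, 0.2]]
```

View pics/crop0.png

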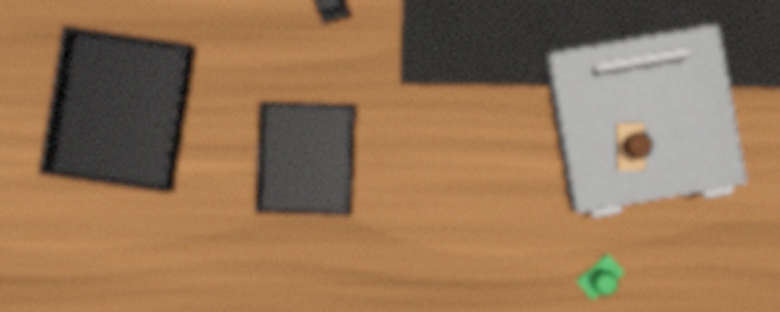

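View pics/crop1.png

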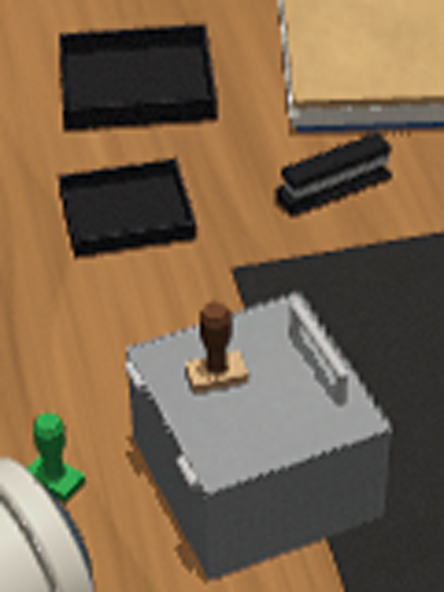

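The pictures confirm the stamp choice: dark brown handle on a light base, standing on the lid, with the green look-alike on the desk. By eye tray B at (178,200) is about 127 x 110 mm and tray A about 168 x 152 mm, so B looks right. I'll refine the measurements before moving.

```bash
cat > b.py <<'E'
from h import *
t=Cam("top"); D=np.load("top0.npy"); P=t.cloud(D); img=cv2.imread("pics/top0.png")
hsv=cv2.cvtColor(img,cv2.COLOR_BGR2HSV)
h=np.zeros(D.shape,np.uint8); h[170:232,150:206]=(hsv[170:232,150:206,1]<90)
n,l,st,c=cv2.connectedComponentsWithStats(h);k=1+st[1:,4].argmax()
cs,_=cv2.findContours((l==k).astype(np.uint8),0,2)
q=t.plane(max(cs,key=cv2.contourArea)[:,0],.0125)[:,:2]; print("trayB",cv2.minAreaRect((q*1000).astype(np.float32)))
sub=P[140:225,262:350].reshape(-1,3)
b=sub[(sub[:,2]>.15)&(sub[:,2]<.168)&(sub[:,0]>.56)]
(c,s,a)=cv2.minAreaRect((b[:,:2]*1000).astype(np.float32)); d=cv2.fitLine(b[:,:2].astype(np.float32),cv2.DIST_L2,0,.01,.01).ravel()
print("bar",c,s,a,d,np.median(b[:,2]),"yaw",np.degrees(np.arctan2(d[1],d[0])))
s_=sub[(sub[:,2]>.18)&(sub[:,2]<.22)]; print("stamp",cv2.minEnclosingCircle((s_[:,:2]*1000).astype(np.float32)),s_.mean(0),np.percentile(s_[:,2],[50,95]))
# side cross-check, stamp top & bar
S=Cam("side"); Ds=np.load("side0.npy"); Q=S.cloud(Ds)[185:260,215:305].reshape(-1,3)
k=(Q[:,2]>.18)&(Q[:,2]<.23); print("side stamp",Q[k].mean(0),Q[k].min(0),Q[k].max(0))
k=(Q[:,2]>.15)&(Q[:,2]<.168)&(Q[:,0]>.56); bb=Q[k]; d=cv2.fitLine(bb[:,:2].astype(np.float32),cv2.DIST_L2,0,.01,.01).ravel();print("side bar",cv2.minAreaRect((bb[:,:2]*1000).astype(np.float32)),d)
E
python3 b.py
```

```text
trayB ((482.6705322265625, 338.98699951171875), (107.6708984375, 124.89381408691406), 88.90135192871094)
bar (585.0144653320312, -35.83110046386719) (9.853747367858887, 98.25411224365234) 10.731138229370117 [ 0.1805244  -0.9835705   0.5845406  -0.03477851] 0.15886524472446495 yaw -79.59969
stamp ((496.1475830078125, -27.150297164916992), 13.72236442565918) [ 0.4960661  -0.02567836  0.20066588] [0.20223196 0.20585422]
side stamp [ 0.4934422  -0.03427808  0.19724662] [ 0.48134933 -0.04368445  0.18030905] [ 0.50757379 -0.01885521  0.20942426]
side bar ((583.88818359375, -36.40312576293945), (12.923043251037598, 101.47340393066406), 10.634910583496094) [ 0.18513645 -0.9827128   0.58286625 -0.04068052]
```

```bash
cat > plan.py <<'E'
from h import *
yaw=np.radians(10.5); Z=R.from_euler('z',yaw)
ST=np.array([.4955,-.0285]); TR=np.array([.4827,.339]); BAR=np.array([.5845,-.0360,.155])
ex=Z.apply([1,0,0]); HIN=BAR-ex*.145-np.array([0,0,.04])
def down(jaw): # jaw dir angle
    return (R.from_euler('z',jaw)*R.from_matrix(np.diag([1,-1,-1.]))).as_quat()
Qs=[down(yaw+np.pi/2),down(yaw-np.pi/2)]
def lidpose(th,follow=1.0,tilt0=0.0,sgn=1):
    p=HIN+Z.apply(R.from_euler('y',-th).apply([.145,0,.04]))
    q=(Z*R.from_euler('y',-(th*follow+tilt0))*R.from_matrix(np.diag([sgn,-sgn,-1.]))).as_quat()
    return p,q
E
python3 - <<'E'
from plan import *
ik=lambda p,q:(lambda j:None if j is None else np.round(j,2))(manip.ik(np.array(p),q))
for i,q in enumerate(Qs):
    print("stamp",i,ik([*ST,.30],q),ik([*ST,.187],q),"tray",ik([*TR,.2],q),ik([*TR,.073],q))
for sgn in(1,-1):
  for f in(1,.5,0):
    print(sgn,f,*[ik(*lidpose(np.radians(a),f,0,sgn)) for a in(0,20,45,48)])
E
```

```text
stamp 0 [-0.13 -0.17  1.38 -0.    1.93 -1.88] [-0.13 -0.19  1.6  -0.    1.73 -1.88] tray [ 0.55  0.06  1.34 -0.    1.74 -1.2 ] [ 0.55  0.1   1.52 -0.    1.52 -1.2 ]
stamp 1 [-0.13 -0.17  1.38 -0.    1.93  1.26] [-0.13 -0.19  1.6  -0.    1.73  1.26] tray [ 0.55  0.06  1.34 -0.    1.74  1.94] [ 0.55  0.1   1.52 -0.    1.52  1.94]
1 1 [-0.12  0.05  1.42 -0.    1.66 -0.3 ] [-0.21 -0.31  1.71  0.13  1.42 -0.39] [-0.42 -0.79  2.09  0.45  1.2  -0.63] None
1 0.5 [-0.12  0.05  1.42 -0.    1.66 -0.3 ] [-0.17 -0.16  1.55  0.06  1.58 -0.34] [-0.27 -0.47  1.76  0.17  1.49 -0.43] [-0.28 -0.51  1.79  0.19  1.49 -0.45]
1 0 [-0.12  0.05  1.42 -0.    1.66 -0.3 ] [-0.13 -0.01  1.4  -0.    1.75 -0.31] [-0.16 -0.13  1.44 -0.    1.83 -0.34] [-0.17 -0.15  1.45 -0.    1.84 -0.35]
-1 1 None None [-0.42 -0.79  2.09  0.45  1.2   2.51] None
-1 0.5 None None None None
-1 0 None None None None
```

Run:
```python
from plan import *
s=manip.sense();p=s["eef_pos"]
manip.move_linear([p[0],p[1],.30])
manip.move_pose([*ST,.27],Qs[0])
f=manip.move_linear([*ST,.187],rate=.08,max_force=10); print("stopped",f)
manip.grab(20)
s=manip.sense();print(s["time_s"],s["eef_pos"],s["width"],s["contact_force"])
p,d=manip.camera("side"); cv2.imwrite("pics/side1.png",cv2.resize(p[100:300,150:350,::-1],None,fx=2.8,fy=2.8))
```

```text
stopped False
4.8417 [ 0.49548054 -0.02850473  0.18695573] 0.02745481430873278 [-0.12448763  0.98198334  0.20367298]
```

View pics/side1.png

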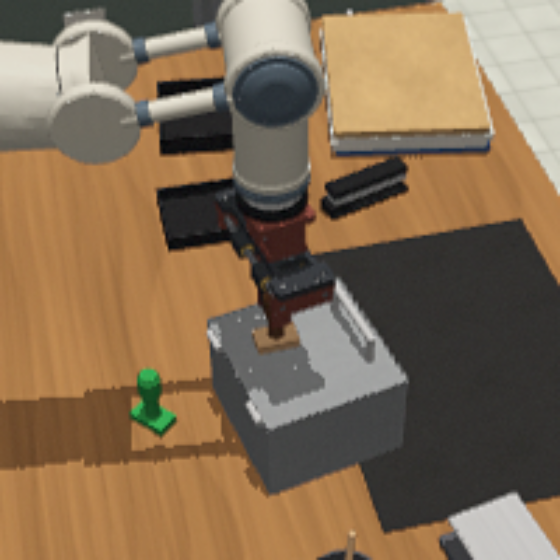

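The picture shows the fingers on the stamp's grip at (275,320), the base still flat on the lid at (275,340), and a finger width of 27.5 mm (28 mm expected). Next I carry it to the tray.

Run:
```python
from plan import *
manip.move_linear([*ST,.265],rate=.1)
print(manip.sense()["width"])
manip.move_linear([*TR,.265],rate=.2)
manip.move_linear([*TR,.10],rate=.12)
f=manip.move_linear([*TR,.066],rate=.03,max_force=3)
s=manip.sense();print(f,s["time_s"],s["eef_pos"],s["width"],s["contact_force"])
p,d=manip.camera("side"); cv2.imwrite("pics/side2.png",cv2.resize(p[80:230,170:320,::-1],None,fx=3.6,fy=3.6))
```

```text
0.027143213923942214
True 10.2417 [0.48243984 0.33916195 0.07027119] 0.027156129302777273 [0.62016605 0.97042528 3.52230578]
```

View pics/side2.png

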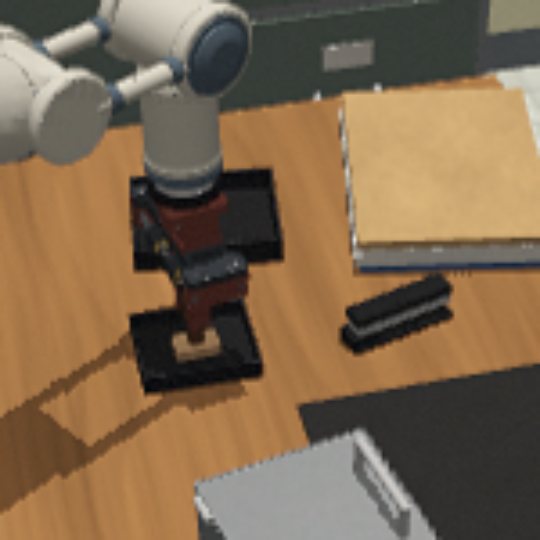

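The base is flat inside the small tray at (195,345), and contact came at z=0.070 as expected. I'll release, check, and then move above the lid handle.

Run:
```python
from plan import *
manip.open_gripper()
manip.move_linear([*TR,.20],rate=.12)
q=lidpose(0)[1]
manip.move_pose([BAR[0],BAR[1],.25],q)
s=manip.sense();print(s["time_s"],s["eef_pos"])
p,d=manip.camera("side"); cv2.imwrite("pics/side3.png",cv2.resize(p[100:300,170:370,::-1],None,fx=2.9,fy=2.9))
p,d=manip.camera("top"); cv2.imwrite("pics/top3.png",cv2.resize(p[100:260,140:360,::-1],None,fx=3.4,fy=3.4))
```

```text
14.025 [ 0.58447636 -0.03506863  0.24967178]
```

View pics/side3.png

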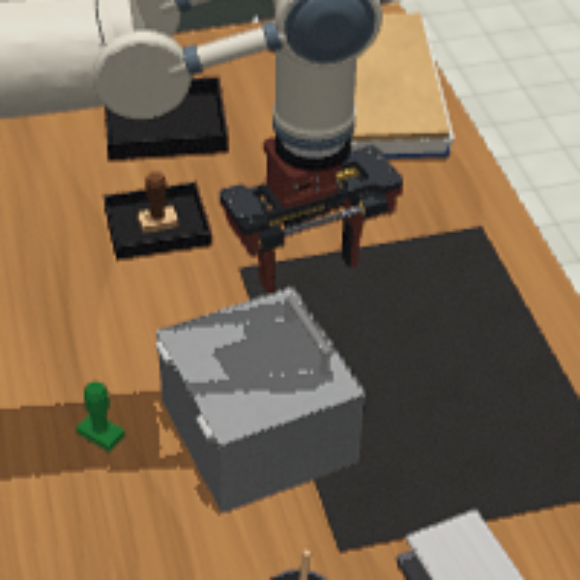

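View pics/top3.png

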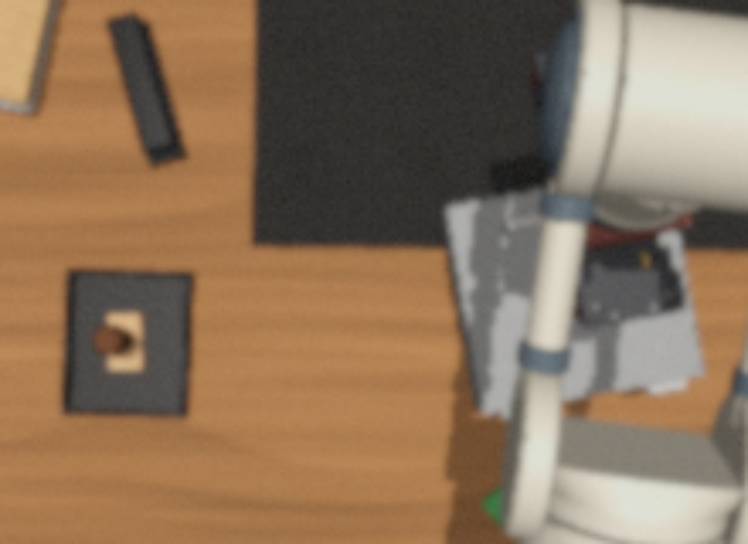

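In both views the stamp stands upright inside the tray, at (155,210) in the side crop and (115,340) in the top crop, and the lid is still shut. Next I descend on the handle bar and grip it lightly first.

Run:
```python
from plan import *
f=manip.move_linear(BAR,rate=.08,max_force=8); s0=manip.sense(); print(f,s0["eef_pos"],s0["contact_force"])
manip.grab(6)
s=manip.sense();print(s["time_s"],s["eef_pos"],s["width"],s["contact_force"],s["torque"])
manip.grab(35)
s=manip.sense();print(s["time_s"],s["eef_pos"],s["width"],s["contact_force"],s["torque"])
p,d=manip.camera("side"); cv2.imwrite("pics/side4.png",cv2.resize(p[130:280,200:350,::-1],None,fx=3.6,fy=3.6))
```

```text
False [ 0.5848386  -0.03603299  0.15582052] [0.13413805 0.90501642 0.34554164]
16.6333 [ 0.58536688 -0.03583936  0.15525088] 0.009838695373840538 [ 4.8857822 -0.3639014 -1.5034689] [ 0.05060532 -0.94598186  0.00107007]
16.85 [ 0.58537323 -0.0358633   0.15526576] 0.009050471911878601 [ 5.79003667  0.67143764 -1.01639627] [ 0.13170451 -0.93947454 -0.0134331 ]
```

View pics/side4.png

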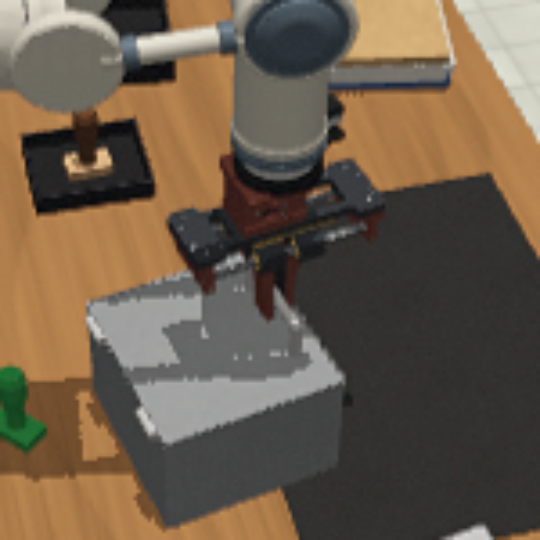

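```bash
sed -i 's/BAR=np.array(\[.5845,-.0360,.155\])/BAR=np.array([.5854,-.0359,.155])/' plan.py
python3 - <<'E'
from plan import *
for a in range(5,50,5):
    p,q=lidpose(np.radians(a),.5)
    f=manip.move_linear(p,rate=.04,rotation=q,max_force=25)
    s=manip.sense();print(a,f,round(s["time_s"],1),np.round((s["eef_pos"]-p)*1000,1),round(s["width"],4),np.round(s["contact_force"],1),np.round(s["torque"],1))
    if f: break
    if a==10:
        im,d=manip.camera("side"); cv2.imwrite("pics/side5.png",cv2.resize(im[130:280,200:350,::-1],None,fx=3.6,fy=3.6))
im,d=manip.camera("side"); cv2.imwrite("pics/side6.png",cv2.resize(im[130:280,200:350,::-1],None,fx=3.6,fy=3.6)); np.save("side6.npy",d); cv2.imwrite("side6f.png",im[...,::-1])
im,d=manip.camera("top"); cv2.imwrite("pics/top6.png",cv2.resize(im[100:260,140:360,::-1],None,fx=3.4,fy=3.4)); np.save("top6.npy",d)
E
```

```text
5 False 17.4 [ 0.1  0.1 -0. ] 0.0093 [ 3.7 -0.3 -1.8] [ 0.1 -0.8 -0. ]
10 False 17.9 [0.2 0.1 0.1] 0.0088 [ 3.9  1.9 -1.7] [ 0.3 -0.9  0. ]
15 False 18.4 [0.3 0.2 0. ] 0.0089 [ 4.4  1.7 -1. ] [ 0.4 -1.   0. ]
20 False 18.9 [0.4 0.2 0.1] 0.0089 [5.9 2.9 0.2] [ 0.4 -1.  -0. ]
25 False 19.3 [0.4 0.2 0.3] 0.0093 [5.9 3.2 1.9] [ 0.5 -1.1  0. ]
30 False 19.8 [0.5 0.2 0.3] 0.009 [7.  3.1 1.4] [ 0.4 -1.2  0. ]
35 False 20.3 [0.5 0.2 0.5] 0.0092 [6.2 2.3 2.3] [ 0.5 -1.2  0.1]
40 False 20.8 [0.5 0.3 0.8] 0.0089 [5.4 2.3 4.5] [ 0.6 -1.1  0.1]
45 False 21.2 [0.5 0.3 1. ] 0.009 [4.5 2.6 5.3] [ 0.6 -1.1  0.2]
```

View pics/side6.png

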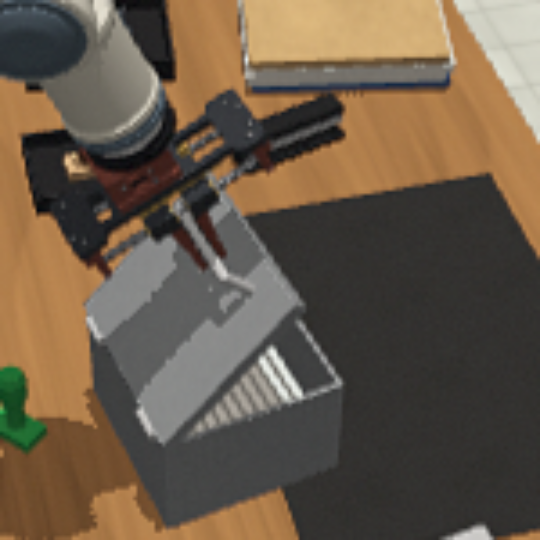

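View pics/top6.png

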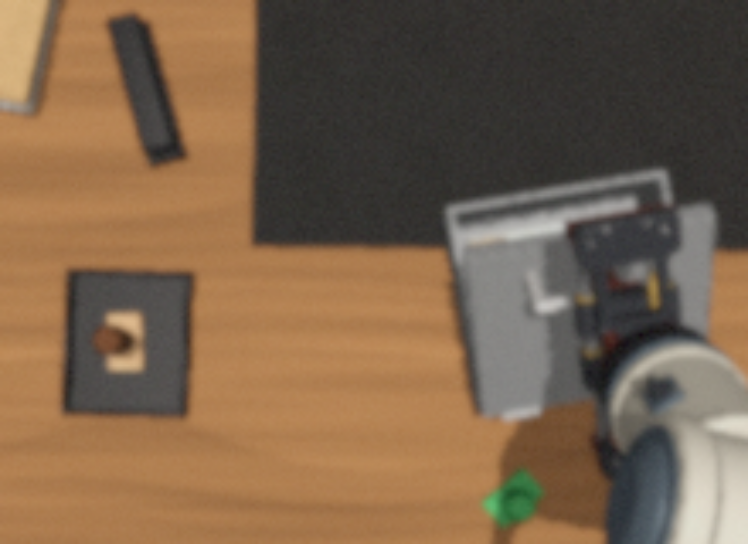

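The lid is open with the cards showing. The bar is still in the jaws and the stamp stands in the tray at (120,340) in the top crop. I'll measure the lid angle with plane fits to both depth images.

```bash
cat > ang.py <<'E'
from plan import *
import sys
def ang(cam,D,box):
    u0,u1,v0,v1=box; P=Cam(cam).cloud(D)[v0:v1,u0:u1].reshape(-1,3); P=P[(P[:,2]>.12)&(P[:,2]<.30)]
    L=Z.inv().apply(P-HIN)
    for _ in range(6):
        c=L.mean(0);n=np.linalg.svd(L-c,full_matrices=False)[2][2]; n*=np.sign(n[2]); r=(L-c)@n
        k=abs(r)<max(.003,2*r.std()) if _<5 else slice(None)
        L=L[k]
    # angle also from hinge line through centroid (outer face 5 mm off the hinge line)
    print(cam,len(L),"normal deg",np.degrees(np.arctan2(-n[0],n[2])),"n",np.round(n,3),"rms",r.std(),
      "via hinge",np.degrees(np.arctan2(c[2],c[0])-np.arcsin(.005/np.hypot(c[0],c[2]))))
if __name__=="__main__":
    k=sys.argv[1]
    ang("top",np.load(f"top{k}.npy"),(280,296,182,214))
    ang("side",np.load(f"side{k}.npy"),(228,262,200,246))
E
python3 ang.py 6
```

```text
top 492 normal deg 44.67177120261779 n [-0.703  0.004  0.711] rms 0.001221396841518409 via hinge 44.52847695899539
side 1178 normal deg 44.70156217227881 n [-0.703 -0.001  0.711] rms 0.0017780666372904739 via hinge 46.801302630979876
```

Both plane fits give 44.7°. I'll hold for a second, measure again to check for drift, and hand in if it is steady.

Run:
```python
from plan import *
from ang import ang
manip.dwell(1.5)
s=manip.sense();print(s["time_s"],s["width"],s["contact_force"],np.abs(s["dq"]).max())
a,d=manip.camera("top"); b,e=manip.camera("side")
ang("top",d,(280,296,182,214)); ang("side",e,(228,262,200,246))
cv2.imwrite("pics/top7.png",a[...,::-1])
D0=np.load("top0.npy")
i0=cv2.imread("pics/top0.png").astype(int); i1=a[...,::-1].astype(int)
for n,(u0,u1,v0,v1) in dict(stapler=(168,200,98,152),punch=(362,418,114,160),cup=(384,432,182,216)).items():
    print(n,"mean img diff",abs(i0-i1)[v0:v1,u0:u1].mean(),"depth",abs(D0-d)[v0:v1,u0:u1].mean())
```

```text
22.825 0.008846080871184775 [5.02364331 3.9127317  4.92433631] 0.0018977716832651206
top 492 normal deg 44.522603816133156 n [-0.701  0.003  0.713] rms 0.0011178323175411596 via hinge 44.39910643838832
side 1179 normal deg 44.657505856882466 n [-0.703  0.002  0.711] rms 0.0017292181825802311 via hinge 46.74009217816368
stapler mean img diff 2.072337962962963 depth 0.0123884855
punch mean img diff 1.766304347826087 depth 0.010735235
cup mean img diff 2.4526143790849675 depth 0.010499959
```

View pics/top7.png

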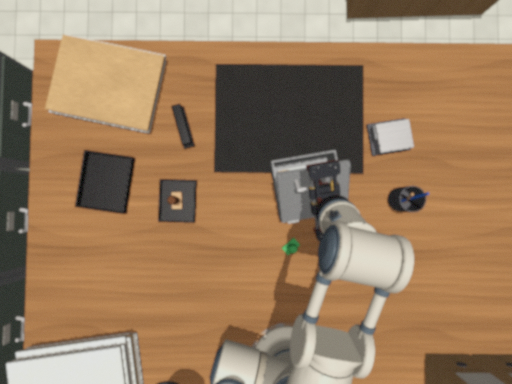

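The lid is steady, the stamp stands in the tray at (177,200), and the stapler, punch and cup are unchanged at (182,126), (390,136) and (408,198). I'm handing in.

Run:
```python
from workcell import manip
manip.job_done(); print(manip.sense()["time_s"])
```

```text
the job is handed in; nothing more can be done
the job is handed in; nothing more can be done
```

With the lid still shut, I moved the dark wooden stamp into the smaller tray (measured about 125 x 108 mm), where it stands upright. I then raised the lid by its handle to about 45° and handed the job in at about 23 s while still gripping it at 35 N.

**Lid angle:** Plane fits to both cameras' depth images gave about 44.7°, and 44.5–44.7° after a 1.5 s hold. One cruder check disagreed. Measured from the hinge line, the side camera gave 46.7° against 44.4° from the top; I put that down to a few millimetres of calibration or hinge-position error.

**Bystanders:** The pen cup, stapler and punch looked unmoved. The colour change was only at noise level. The depth difference averaged about 10–12 mm over all three areas; I took that as depth noise and did not check it further.

**Forces:** The readings I took stayed below about 9 N at the wrist.

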